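# Zero the lens gauge, then seat the lens barrel in its V-block and hold it down

## Robot

A 6-joint arm with a two-finger parallel gripper is mounted at the origin on a cart in front of the work surface, level with it; the furniture and walls round the work are solid. World frame = base frame: x ahead of the robot, y to its left, z up, the work surface at z = 0. Lengths are in m, angles in rad, forces in N, time in s.
With the tool pointing down it reaches from about 0.2 to 0.875 m from the base axis. Payload 3.4 kg.
Tool frame: the origin (TCP) lies between the finger pads; the fingertips stand 25 mm ahead of it and the grasp point (between the pads) lies 6 mm ahead of it (r.nose_length is the z of the fingertips in the tool frame, in m); z points along the fingers, y is the line along which they close (so a half turn about z gives the same grasp; the last joint's range is limited). The gripper opens to 94 mm and grips with 3 to 60 N. Pads are 16 mm wide; open, the fingers measure 119 mm over their backs; the gripper's body (75 mm by 177 mm) begins 78 mm behind the grasp point.
Start: joints at [1.141, 0.276, 1.505, -0, 1.361, -0.121], TCP at [0.175, 0.548, 0.201] pointing down, gripper open.
Joint ranges: [-2.89, 2.89], [-0.75, 2.08], [0.22, 2.7], [-1.18, 4.32], [0.11, 2.71], [-2.7, 2.7]. Speed limits (rad/s): [2.57, 2.57, 3.14, 3.14, 3.14, 3.14].

## Interface

Orientations are given as a unit quaternion [w, x, y, z].
In Python, from plant import r, gripper_to, inverse_kinematics, vision, models, telemetry gives the robot as it stands. Calls block until the motion is done:
- r.move_to(position, orientation): joint-space move of the TCP to a pose.
- r.move_l(position, rot=None, vel=0.15, guard=None): straight line of the TCP; rot=None keeps the orientation; vel is the mean speed in m/s. With guard (N) it stops when the force on the tool has changed by that much, and returns True; else False.
- r.movej(angles): joint-space move.
- gripper_to(opening, f_grip=None): finger opening in m; f_grip is the grip in N (None keeps the last); returns when the fingers have stopped.
- r.hold(seconds).
- inverse_kinematics(position, orientation): joint angles nearest the present ones, or None.
- vision.snapshot(name): name is "scene" or "top" or "wrist"; returns the picture (384x512x3 uint8, red, green, blue); there is no depth.
- vision.get_calibration(name): a dict with "fx", "fy", "cx", "cy" (pixels), "position" and "orientation" of the camera in the world. Camera axes: x right, y down, z forward; pixel columns grow to the right and rows downward; lengths in m; the calibration is good to about 2 mm. A picture is of the moment at which its call begins: read the wrist's pose just before it. get_calibration takes no time and is no camera call; for the wrist camera it gives the pose at the moment of the call.
A pose or a line that the arm cannot do raises r.PlanningError and nothing moves.
- r.sign_off(): hands the job in; it is judged then, once.
Trained networks look in the newest picture that a camera, given by its name, has taken for a name from the list of things; names that differ only in an ending like _2 or _b are one class to them, and where a whole thing is asked for, a point or a joint stands for the part that bears it (a point fixed in the world has none). Each returns a list of dicts, best first, with "score" (0 to 1); they miss things now and then, are a little off and sometimes report something else, mostly with a low value. They report only what shows in the picture. A call takes as long as a camera call. They do not tell look-alikes from the thing itself.
- models.boxes_of(thing, camera): "at" ([x, y, z] in m, in world coordinates, good to about 4 mm: the middle of the surface that is visible of it).
- models.regions_of(thing, camera): "pixels" (384x512 bool, what is visible of it).
- models.mark_of(thing, camera): "at" ([x, y, z] in m, in world coordinates, good to about 4 mm: a listed point, or the origin of a listed thing).
Readings, each from a call of its own:
- telemetry.current_t(): time.
- telemetry.current_joints(): joint angles.
- telemetry.current_dq(): joint speeds.
- telemetry.current_joint_efforts(): joint torques, N m.
- telemetry.current_ee_pos(): TCP position.
- telemetry.current_tool_rot(): TCP orientation.
- telemetry.current_wrist_force(): force on the tool from outside, world axes, zero at the start.
- telemetry.current_torque(): the same for the moment, N m.
- telemetry.current_opening(): finger opening in m.
- telemetry.current_finger_force(): force on a finger pad.
Only numpy, scipy, OpenCV 4.12 (cv2) and the standard library are available. Lean on these libraries where they do the work, as an engineer would, in place of code of your own. Each camera call takes 0.05 s, during which the arm holds its last target. There are 200 camera calls.

## Task

Zero the empty lens gauge: push its button fully down and let it come back up. Then lay the lens barrel in the gauge's V-block, along the V and centred over its two halves, and let go so that it settles on both flanks. Last, press it gently down against the cradle's spring, evenly onto both flanks, and finish while still holding it pressed; leave the beaker, crucible and petri dish alone.

Things in the scene. Friction and masses are not known exactly. Their poses are not given: they have to be found in the camera images.
- gauge: The lens gauge, fixed to the bench: an aluminium base plate 190 x 90 x 12 mm (its x from -125 to 65 mm) with a grey console (42 x 62 mm, top 34 mm above the bench, centre at x = -101 mm) that carries the button, and the sprung steel V-cradle. Origin on the bench under the middle of the V; its x axis runs along the V, away from the console; z up.
- zero_button (a joint): Travel of the round push button, 26 mm across, on the console: 0 is up, 0.006 m fully down. It goes straight down, springs back when let go, and takes about 4 N fully down.
- zero_button_top (a point): Middle of the button's upper face (moves with the button).
- v_cradle (a joint): How far the V-cradle has sunk: 0 is up, 0.008 m is the bottom stop. It slides straight down on a spring and comes back up. It begins to sink at about 3 N on the V (the weight of the barrel alone does not move it) and needs 1 N more for each mm, about 11 N at the bottom stop. Its four flank faces, two on each half of the V, are called v_cradle_c0 to v_cradle_c3.
- v_seat (a point): Where the barrel's origin lies when seated: 21 mm above the bottom of the 90-degree V, midway between its two halves; 70 mm above the bench with the cradle up, sinks with it. x along the V, z up. The halves (x = -46 to -30 and 30 to 46 mm, 48 mm wide) end 4 mm below this point. Fingers fit beside the barrel in the 60 mm gap between them, free down to a crossbar 40 mm below this point.
- lens_barrel: The lens barrel, loose, about 150 g: a dark metal cylinder 30 mm in diameter and 116 mm long, with a brass snout (24 mm in diameter, 12 mm long) at its +x end and a ribbed band round its middle. Origin on its axis, mid-length of the 116 mm cylinder; x along its axis. Either way round will do. A stiff sideways grip can pull it off one flank; a push on its top with closed fingers does not.
- lens_rest: White plastic rest, fixed to the bench, on which the barrel lies at the start, along the rest's x, its axis 37 mm above the bench: a board 130 x 70 x 6 mm with two supports, each 18 mm long, at x = +-40 mm (tops 22 mm above the bench, side lips up to 28 mm, 50 mm wide); 62 mm free between them. Origin at the middle of the underside.
- beaker_50: Small clear beaker, 45 mm across, 58 mm tall; bystander. Origin under its middle.
- crucible_1: White crucible, 41 mm across, 31 mm tall; bystander. Origin under its middle.
- petri_dish: Clear petri dish, 62 mm across, 15 mm tall; bystander. Origin under its middle.
Not all that is in view belongs to the job. What is shaped like the gauge but blue is not meant. Leave any orange look-alike of the lens_barrel alone.

How it is judged:
On the way, in this order (a step that is already met when the one before it is completed fails the run):
1. the button is pushed fully down while the V is empty (value of joint zero_button above 0.005 m and distance between lens_barrel and v_seat above 0.1 m), for 0.1 s.
2. the button is let go and is up again (value of joint zero_button below 0.001 m), for 0.1 s.
3. the barrel lies in the V, let go (distance between lens_barrel and v_seat below 0.012 m and angle between the x axis of lens_barrel and the x axis of v_seat, either way round below 0.05 rad and contact force between the fingers and lens_barrel below 0.05 N), for 0.2 s.
At the end, for the whole second after the job is handed in: The hand presses on the barrel, which is at rest along the V (0.05 rad), its middle within 12 mm of the V's middle, within 3 mm of centre line and seat height, pressed with over 0.5 N on both flanks of both halves and the cradle sunk over 2 mm; the button is up (contact force between lens_barrel and v_cradle_c0 above 0.5 N and contact force between lens_barrel and v_cradle_c1 above 0.5 N and contact force between lens_barrel and v_cradle_c2 above 0.5 N and contact force between lens_barrel and v_cradle_c3 above 0.5 N and value of joint v_cradle above 0.002 m and contact force between the fingers and lens_barrel above 1 N and angle between the x axis of lens_barrel and the x axis of v_seat, either way round below 0.05 rad and distance between lens_barrel and v_seat below 0.012 m and y of lens_barrel in the frame of v_seat between -0.003 and 0.003 m and z of lens_barrel in the frame of v_seat below 0.003 m and linear speed of lens_barrel below 0.02 m/s and value of joint zero_button below 0.001 m); the arm keeps its last pose, push and grip.
It fails at once if the barrel is rammed into the V (more than 45 N) (contact force between lens_barrel and v_cradle above 45 N).
It fails at once if the beaker is moved by more than 20 mm (distance of beaker_50 from where it was at the start of the episode above 0.02 m).
It fails at once if the crucible is moved by more than 20 mm (distance of crucible_1 from where it was at the start of the episode above 0.02 m).
It fails at once if the petri dish is moved by more than 20 mm (distance of petri_dish from where it was at the start of the episode above 0.02 m).
It also fails if it takes over 64 s, if anything falls off the work surface, if the arm or the gripper's body presses on something with over 40 N, if the wrist force passes 120 N, or if a joint passes its speed limit or range.

## Working session

There is one attempt and no reset: what is moved stays moved. The work goes in short steps, each a Python script; the robot and the scene stay as the last script left them, time stands still between calls to the robot, and variables do not carry over. Pictures are saved under pics/ and viewed, at most 11 in all, crops included, and the job is handed in when it is done.

```bash
ls; mkdir -p pics
python3 - <<'E'
from plant import r, vision, models, telemetry
import cv2, numpy as np
for c in ("scene","top"):
    im=vision.snapshot(c); cv2.imwrite(f"pics/{c}0.png",im[:,:,::-1])
    k=vision.get_calibration(c); print(c,np.round(k["position"],3),np.round(k["orientation"],3),k["fx"])
    for t in ("gauge","zero_button_top","v_seat","lens_barrel","lens_rest","beaker_50","crucible_1","petri_dish"):
        try: print(t,[(np.round(d["at"],3).tolist(),round(d["score"],2)) for d in models.mark_of(t,c)])
        except Exception as e: print(t,e)
print(telemetry.current_t())
E
```

```text
pics
scene [-0.101 -0.837  1.037] [-0.329  0.847 -0.389  0.152] 392.12260911932555
gauge [([0.565, -0.193, 0.001], 0.91)]
zero_button_top [([0.466, -0.179, 0.057], 0.58), ([0.359, -0.665, 0.054], 0.46)]
v_seat [([0.452, -0.691, 0.065], 0.68), ([0.57, -0.193, 0.07], 0.55)]
lens_barrel [([0.742, -0.261, 0.015], 0.76), ([0.512, 0.156, 0.038], 0.48), ([0.434, 0.011, 0.002], 0.34)]
lens_rest [([0.51, 0.159, -0.005], 0.67)]
beaker_50 [([0.438, 0.011, 0.002], 0.51)]
crucible_1 [([0.628, -0.013, -0.002], 0.66)]
petri_dish [([0.585, -0.345, -0.001], 0.55)]
top [ 0.356 -0.237  1.363] [-0.061  0.711 -0.697  0.065] 434.38778737405414
gauge [([0.454, -0.686, -0.001], 0.89), ([0.565, -0.194, -0.002], 0.85)]
zero_button_top [([0.354, -0.666, 0.053], 0.6), ([0.47, -0.176, 0.057], 0.56)]
v_seat [([0.452, -0.686, 0.071], 0.88), ([0.567, -0.192, 0.07], 0.58)]
lens_barrel [([0.741, -0.263, 0.016], 0.71), ([0.511, 0.157, 0.039], 0.7)]
lens_rest [([0.512, 0.157, 0.001], 0.67)]
beaker_50 [([0.438, 0.007, 0.003], 0.69)]
crucible_1 [([0.632, -0.012, 0.003], 0.66)]
petri_dish [([0.585, -0.34, 0.003], 0.52)]
0.9
```

View pics/top0.png

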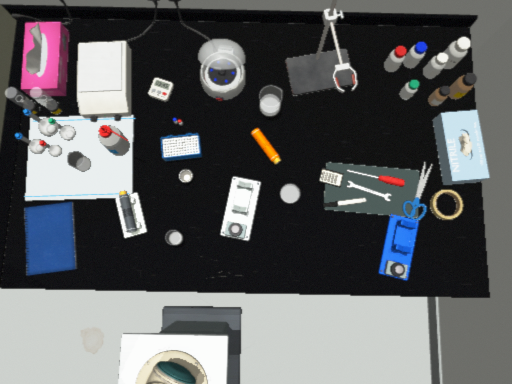

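View pics/scene0.png

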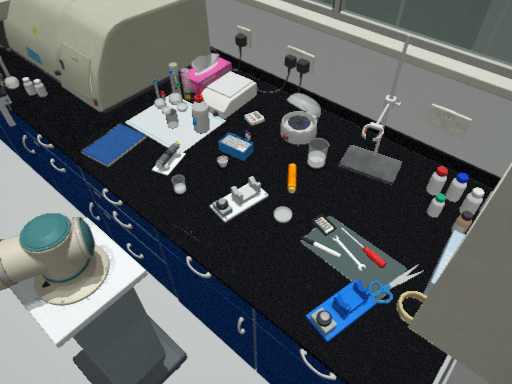

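The top view shows two gauges: silver/aluminium at (240,207) and blue at (399,247). The silver one fits, since blue is excluded. There are two barrels: the dark one on the white rest at (130,215) and an orange look-alike at (266,146). The dark one fits. The beaker is at (174,238), the crucible at (186,176) and the petri dish at (290,193). Next I'll confirm these in a crop and get the yaw angles.

```bash
cat > h.py <<'E'
from plant import r, gripper_to, inverse_kinematics, vision, models, telemetry
import cv2, numpy as np
from scipy.spatial.transform import Rotation as R
def down(yaw):   # tool z down, tool y along world direction yaw
    y=np.array([np.cos(yaw),np.sin(yaw),0]); z=np.array([0,0,-1.])
    q=R.from_matrix(np.c_[np.cross(y,z),y,z]).as_quat(); return [q[3],*q[:3]]
def ray(cal,uv,h):  # world points of pixels at height h
    uv=np.atleast_2d(uv).astype(float); q=cal["orientation"]; M=R.from_quat([*q[1:],q[0]]).as_matrix()
    d=np.c_[(uv[:,0]-cal["cx"])/cal["fx"],(uv[:,1]-cal["cy"])/cal["fy"],np.ones(len(uv))]@M.T
    p=np.array(cal["position"]); return p+d*((h-p[2])/d[:,2])[:,None]
def rect(thing,cam,h,near,cal):
    out=[]
    for d in models.regions_of(thing,cam):
        v,u=np.nonzero(d["pixels"])
        if len(u)<30: continue
        P=ray(cal,np.c_[u,v],h)[:,:2]; (c,s,a)=cv2.minAreaRect(P.astype(np.float32)*1000)
        if np.hypot(*(np.array(c)/1000-near))>.08: continue
        e,V=np.linalg.eigh(np.cov(P.T)); x=V[:,1]; yaw=np.degrees(np.arctan2(x[1],x[0]))
        out.append((np.round(np.array(c)/1000,4).tolist(),np.round(s,0).tolist(),round(a,1),"pca yaw",round(yaw,1),np.round(P.mean(0),4).tolist(),round(d["score"],2)))
    return out
E
python3 - <<'E'
from h import *
im=vision.snapshot("top"); cal=vision.get_calibration("top")
cv2.imwrite("pics/crop.png",cv2.resize(im[165:255,105:265,::-1],None,fx=5,fy=5,interpolation=cv2.INTER_CUBIC))
print(rect("gauge","top",.012,[.535,-.19],cal)); print(rect("lens_barrel","top",.037,[.512,.157],cal)); print(rect("lens_rest","top",.015,[.512,.157],cal))
c=vision.get_calibration("wrist"); print(c)
E
```

```text
[([0.5354, -0.1878], [93.0, 192.0], 80.0, 'pca yaw', np.float64(170.0), [0.534, -0.1873], 0.92)]
[([0.5147, 0.1584], [129.0, 30.0], 17.8, 'pca yaw', np.float64(-163.2), [0.512, 0.1568], 0.87)]
[([0.5063, 0.1519], [131.0, 70.0], 16.6, 'pca yaw', np.float64(-170.5), [0.5028, 0.144], 0.55)]
{'fx': 336.55675808341357, 'fy': 336.55675808341357, 'cx': 257.07732181139016, 'cy': 192.6682097076445, 'position': array([0.099298  , 0.57146815, 0.3857902 ]), 'orientation': array([0.11065133, 0.7995921 , 0.58476704, 0.08035084])}
```

View pics/crop.png

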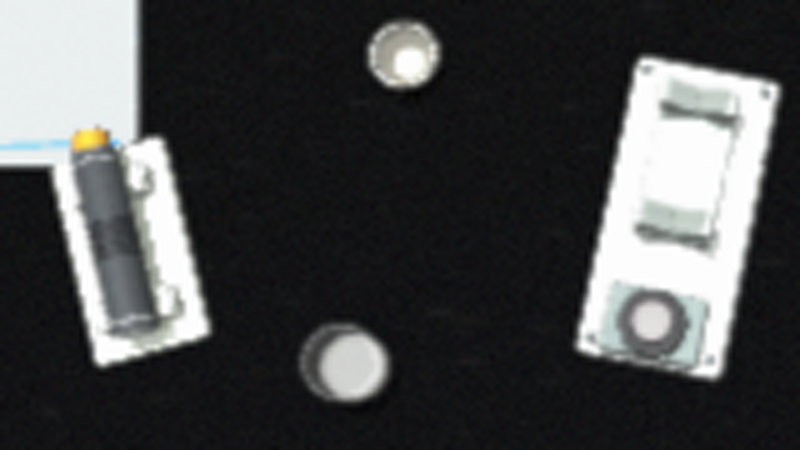

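The crop confirms both. The dark barrel on the white rest has its brass snout at crop (92,138), giving a yaw of about 17°. The aluminium gauge has its button at (652,322) and its V-halves at (700,105) and (678,225), giving a yaw of about -10°. The numbers agree with the known sizes (93x192 mm plate, 129x30 mm barrel). Next I'll move above the button and look from close by.

```bash
cat > look.py <<'E'
from h import *
def look(name,things,rects=()):
    cal=vision.get_calibration("wrist"); im=vision.snapshot("wrist"); cv2.imwrite(f"pics/{name}.png",im[:,:,::-1])
    for t in things: print(t,[(np.round(d["at"],4).tolist(),round(d["score"],2)) for d in models.mark_of(t,"wrist")])
    for t,h,n in rects: print(t,rect(t,"wrist",h,n,cal))
E
python3 - <<'E'
from look import *
y=telemetry.current_tool_rot(); print(np.round(R.from_quat([*y[1:],y[0]]).as_matrix(),2).tolist())
for a in (80,-100,107,-73): 
    for p in ([.4655,-.1755,.2],[.565,-.193,.2],[.51,.157,.2]): 
        q=inverse_kinematics(p,down(np.radians(a))); print(a,p,None if q is None else np.round(q,2).tolist())
E
```

```text
[[-0.95, 0.3, 0.0], [0.3, 0.95, 0.0], [0.0, 0.0, -1.0]]
80 [0.4655, -0.1755, 0.2] [-0.5, 0.16, 1.66, -0.0, 1.32, -1.9]
80 [0.565, -0.193, 0.2] [-0.45, 0.31, 1.46, -0.0, 1.37, -1.84]
80 [0.51, 0.157, 0.2] [0.17, 0.21, 1.59, -0.0, 1.33, -1.23]
-100 [0.4655, -0.1755, 0.2] [-0.5, 0.16, 1.66, -0.0, 1.32, 1.24]
-100 [0.565, -0.193, 0.2] [-0.45, 0.31, 1.46, -0.0, 1.37, 1.3]
-100 [0.51, 0.157, 0.2] [0.17, 0.21, 1.59, -0.0, 1.33, 1.91]
107 [0.4655, -0.1755, 0.2] [-0.5, 0.16, 1.66, -0.0, 1.32, -2.37]
107 [0.565, -0.193, 0.2] [-0.45, 0.31, 1.46, -0.0, 1.37, -2.31]
107 [0.51, 0.157, 0.2] [0.17, 0.21, 1.59, -0.0, 1.33, -1.7]
-73 [0.4655, -0.1755, 0.2] [-0.5, 0.16, 1.66, -0.0, 1.32, 0.77]
-73 [0.565, -0.193, 0.2] [-0.45, 0.31, 1.46, -0.0, 1.37, 0.83]
-73 [0.51, 0.157, 0.2] [0.17, 0.21, 1.59, -0.0, 1.33, 1.44]
```

Run:
```python
from look import *
r.move_to([.4655,-.1755,.22],down(np.radians(-100))); gripper_to(0.0)
look("w1",["gauge","zero_button_top","v_seat"],[("gauge",.012,[.535,-.19])])
print(telemetry.current_t(),telemetry.current_opening(),telemetry.current_wrist_force())
```

```text
gauge [([0.5687, -0.1967, 0.0022], 0.61)]
zero_button_top [([0.4684, -0.1745, 0.0562], 0.73)]
v_seat [([0.5651, -0.1915, 0.0657], 0.55)]
gauge [([0.5331, -0.1884], [91.0, 195.0], 79.9, 'pca yaw', np.float64(169.9), [0.5406, -0.1904], 0.85)]
5.5167 0.0005861122683583182 [-0.65723704 -0.12210262  0.24663356]
```

View pics/w1.png

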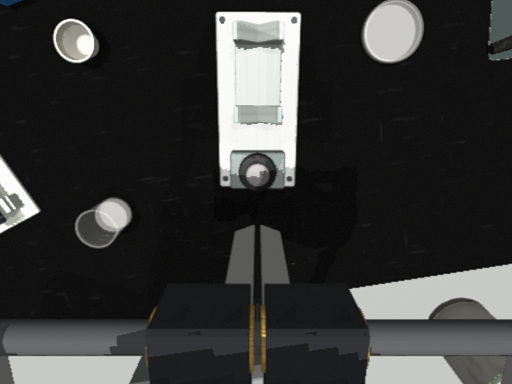

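The wrist view shows the button at (258,172) and the V-halves at (259,33) and (258,114), with the plate's screw holes at (223,19), (294,19), (226,179) and (291,179). The fingertips line up with the button laterally. Next I'll press the button.

Run:
```python
from look import *
cal=vision.get_calibration("wrist")
P=ray(cal,[[222.5,19],[294,19],[226,179],[291,179]],.012); c=P.mean(0); d=(P[0]+P[1]-P[2]-P[3])[:2]; d/=np.hypot(*d)
o=c[:2]+.03*d; b=ray(cal,[[258,172]],.056)[0]; print(np.round(P,4).tolist(),"origin",o,"yaw",np.degrees(np.arctan2(d[1],d[0])),"button",b, "pred", o-.101*d)
bt=(o-.101*d+b[:2])/2; n=r.nose_length
r.move_l([*bt,.065+n],vel=.15)
f0=telemetry.current_wrist_force()
hit=r.move_l([*bt,.035+n],vel=.02,guard=8)
p=telemetry.current_ee_pos(); print(hit,"tip z",p[2]-n,telemetry.current_wrist_force()-f0)
r.hold(.3); print(telemetry.current_ee_pos()[2]-n,telemetry.current_wrist_force()-f0)
```

```text
[[0.6281, -0.1678, 0.012], [0.615, -0.2422, 0.012], [0.457, -0.137, 0.012], [0.4435, -0.2137, 0.012]] origin [ 0.56545576 -0.19529135] yaw -9.802562928239483 button [ 0.46831331 -0.1777762   0.056     ] pred [ 0.46593033 -0.17809574]
False tip z 0.03511982269376748 [ 0.03750898 -0.76818253  0.81843432]
0.03501787828659906 [ 0.53871236 -0.01004864  0.87915567]
```

Run:
```python
from look import *
print(r.nose_length,telemetry.current_ee_pos(),telemetry.current_wrist_force())
a=vision.snapshot("wrist"); b=vision.snapshot("scene")
for d in models.mark_of("zero_button_top","wrist"): print(d["at"],d["score"])
b=cv2.resize(b[160:240,180:300],(512,384),interpolation=cv2.INTER_CUBIC)
cv2.imwrite("pics/w2.png",cv2.resize(np.hstack([a,b]),(800,300))[:,:,::-1])
```

```text
0.025 [ 0.46713984 -0.17793871  0.06001788] [ 0.27185506 -0.05044856  0.4274164 ]
[0.4678, -0.1738, 0.0548] 0.95
```

View pics/w2.png

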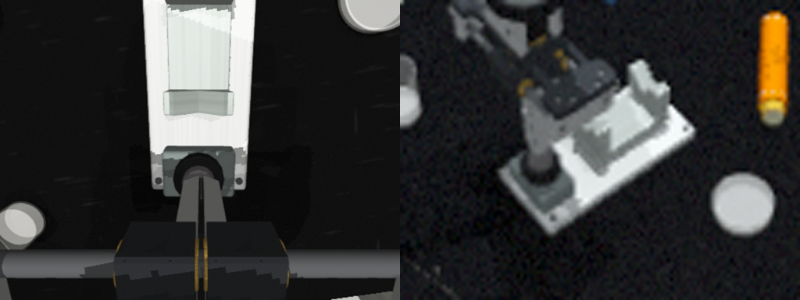

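The fingers stand right over the button, whose dark ring is at about (197,165) in the left half of the picture. There is no contact force yet, so I'll continue down in guarded steps.

Run:
```python
from look import *
p=telemetry.current_ee_pos(); n=r.nose_length
for z in np.arange(.034,.024,-.001):
    hit=r.move_l([p[0],p[1],z+n],vel=.02,guard=7)
    f=np.mean([telemetry.current_wrist_force() for _ in range(5)],0); print(round(z,4),hit,round(telemetry.current_ee_pos()[2]-n,4),np.round(f,2).tolist(),np.round(telemetry.current_torque(),2).tolist())
    if hit or f[2]>7: break
print(telemetry.current_t())
```

```text
0.034 False 0.0339 [-0.17, 0.3, -0.97] [-0.06, 0.1, 0.01]
0.033 False 0.0329 [0.3, 0.13, -0.47] [0.02, 0.12, 0.01]
0.032 False 0.0319 [0.05, 0.18, 0.53] [0.02, 0.13, -0.05]
0.031 False 0.0309 [-0.38, 0.27, 0.32] [0.0, 0.2, 0.01]
0.03 False 0.0299 [-1.24, -0.24, -0.7] [-0.02, 0.11, -0.02]
0.029 False 0.0289 [-0.25, -0.52, -0.91] [-0.02, 0.22, -0.01]
0.028 False 0.0279 [0.55, -1.27, 0.63] [0.01, 0.21, -0.03]
0.027 False 0.0271 [0.33, -0.14, 1.56] [0.0, 0.1, -0.02]
0.026 False 0.0261 [0.4, 0.78, 1.61] [-0.04, 0.15, 0.05]
0.025 False 0.0251 [-0.59, -0.42, 1.94] [0.0, 0.12, -0.03]
0.024 False 0.0241 [0.37, -0.16, 2.15] [-0.02, 0.12, -0.02]
11.3833
```

Run:
```python
from look import *
cal=vision.get_calibration("wrist"); a=vision.snapshot("wrist"); b=vision.snapshot("scene")
p=telemetry.current_ee_pos(); q=cal["orientation"]; M=R.from_quat([*q[1:],q[0]]).as_matrix()
print(p,cal["position"]-p,np.round(M[:,2],3),telemetry.current_tool_rot(),down(np.radians(-100)))
for t in (-.02,-.01,0,.01,.025):
    c=M.T@(p-[0,0,t]-cal["position"]); print(t,cal["cx"]+cal["fx"]*c[0]/c[2],cal["cy"]+cal["fy"]*c[1]/c[2])
for d in models.mark_of("zero_button_top","wrist"): print(d["at"],d["score"])
b=cv2.resize(b[170:230,190:270],(512,384),interpolation=cv2.INTER_CUBIC)
cv2.imwrite("pics/w3.png",np.hstack([a[100:300,150:370].repeat(2,0).repeat(2,1),b[:,:360][:400] if 0 else cv2.resize(b,(360,400))])[:,:,::-1])
```

```text
[ 0.4673138  -0.17803717  0.04908454] [ 0.07809033 -0.01418598  0.18439814] [-0.269  0.046 -0.962] [ 6.82845832e-05  9.96192940e-01 -8.71756171e-02  1.85454245e-04] [np.float64(0.0), np.float64(0.9961946980917454), np.float64(-0.08715574274765814), np.float64(0.0)]
-0.02 255.90180805640838 251.57892410214447
-0.01 255.9444472601942 243.73756903362877
0 255.98296511338103 236.6541308711307
0.01 256.0179316017644 230.22378915343734
0.025 256.0647274396442 221.61802853962527
[0.5692, -0.1966, 0.0003] 0.52
```

View pics/w3.png

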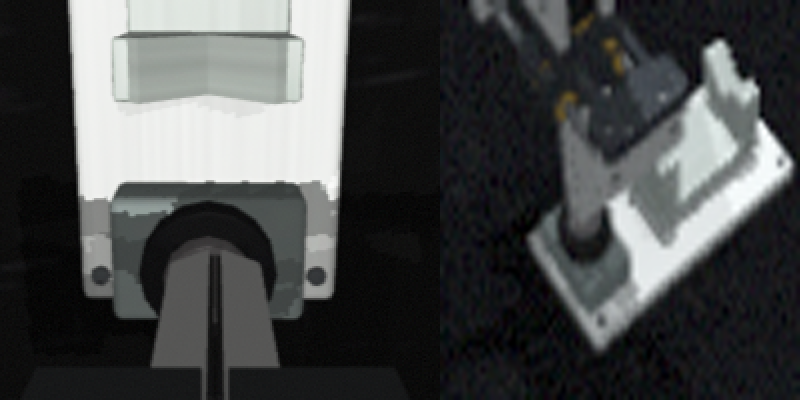

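The left half shows the button disc as a light arc at about (213,245) right behind the fingertips. The force has just begun to rise, so the tips seem to touch the button higher than nose_length implies. I'll go on down in guarded steps.

Run:
```python
from look import *
p=telemetry.current_ee_pos(); z=.049
while z>.038:
    z-=.001
    hit=r.move_l([.4665,-.178,z],vel=.02,guard=8); r.hold(.1)
    f=np.mean([telemetry.current_wrist_force() for _ in range(10)],0); print(round(z,4),hit,round(telemetry.current_ee_pos()[2],4),np.round(f,2).tolist())
    if hit or f[2]>9: break
print(telemetry.current_t())
```

```text
0.048 False 0.0482 [2.14, 0.02, 2.3]
0.047 False 0.0471 [1.65, 0.83, 3.15]
0.046 False 0.0462 [2.42, 0.13, 4.87]
0.045 False 0.046 [1.85, 0.33, 11.55]
12.9333
```

The trace shows the spring at about 4 N and then the hard stop, so the button is fully down. The tips touch about 25 mm later than nose_length suggests, so I'll release the button and check the real tip height with a guarded touch on bare bench, using the opening I'll grip with.

Run:
```python
from look import *
r.hold(.15)
r.move_l([.4665,-.178,.15],vel=.2)
Y=down(np.radians(-73))
r.move_to([.39,.15,.15],Y); gripper_to(.06)
r.move_l([.39,.15,.06],vel=.2); f0=np.mean([telemetry.current_wrist_force() for _ in range(10)],0)
hit=r.move_l([.39,.15,.0],vel=.03,guard=6)
print(hit,telemetry.current_ee_pos(),telemetry.current_wrist_force()-f0,telemetry.current_opening(),telemetry.current_t())
r.move_l([.39,.15,.15],vel=.2)
r.move_l([.45,.139,.20],vel=.25)
look("w4",["lens_barrel","lens_rest"],[("lens_barrel",.037,[.512,.157])])
print(telemetry.current_t())
```

```text
False [3.90122211e-01 1.50021262e-01 1.15464609e-04] [-0.14826727  0.82820669  0.26487825] 0.06006606980125897 18.8083
lens_barrel [([0.5104, 0.1588, 0.0413], 0.94)]
lens_rest []
lens_barrel [([0.5133, 0.1563], [135.0, 30.0], 17.7, 'pca yaw', np.float64(-163.0), [0.5159, 0.1569], 0.85)]
20.375
```

View pics/w4.png

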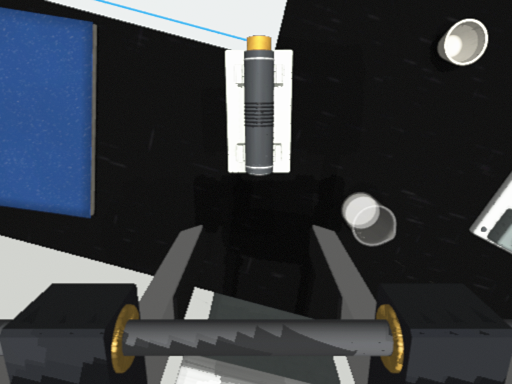

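TCP z=0 gave no contact, so the fingertips really sit about level with the TCP. The button gives roughly tip z = TCP z + 2 mm, so the grasp point is about 21 mm above the reported TCP. In the wrist view the barrel's axis is at column 259, parallel to the image columns, with its band centred at (259,114) and the tool centre at column about 256. I'll grasp with that offset.

Run:
```python
from look import *
cal=vision.get_calibration("wrist")
P=ray(cal,[[259,114],[258.7,60],[259.2,165]],.052); b=P[0][:2]; d=(P[1]-P[2])[:2]; yaw=np.arctan2(d[1],d[0])
print(P.round(4).tolist(),np.degrees(yaw))
b=(b+[.509,.1566])/2; print(b)
if np.hypot(*(b-[.510,.157]))<.008:
    Y=down(np.radians(-72.8))
    r.move_to([*b,.11],Y)
    hit=r.move_l([*b,.016],vel=.08,guard=6)
    print(hit,telemetry.current_ee_pos())
    gripper_to(.02,f_grip=12); print("open",telemetry.current_opening(),telemetry.current_finger_force(),telemetry.current_t())
    look("w5",["lens_barrel"])
```

```text
[[0.5085, 0.1553, 0.052], [0.5546, 0.1698, 0.052], [0.4611, 0.1405, 0.052]] 17.440923045941837
[0.50876586 0.15596144]
False [0.50924287 0.1560488  0.01649334]
open 0.029362277161140864 12.00015440583229 22.7917
lens_barrel [([0.5116, 0.1605, 0.0397], 0.65)]
```

View pics/w5.png

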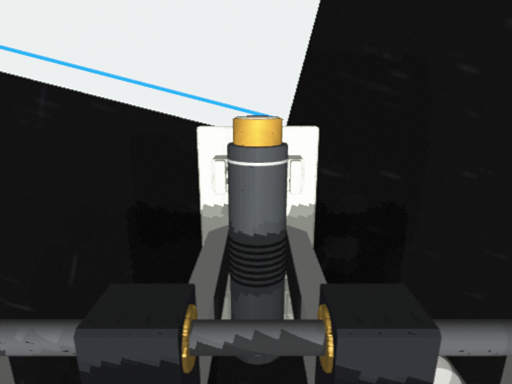

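The barrel is gripped at its band (256,258) with an opening of 29.4 mm, so the pads are close to the axis. Now I'll lift it, carry it high over the gauge and take one look.

Run:
```python
from look import *
p=telemetry.current_ee_pos()
r.move_l([p[0],p[1],.15],vel=.15)
print(telemetry.current_opening(),telemetry.current_wrist_force())
Y=down(np.radians(-99.9))
r.move_to([.5655,-.1938,.15],Y)
r.move_l([.5655,-.1938,.10],vel=.15)
print(telemetry.current_opening(),telemetry.current_finger_force(),telemetry.current_ee_pos(),telemetry.current_t())
look("w6",["gauge","v_seat","lens_barrel"])
im=vision.snapshot("top"); c=vision.get_calibration("top")
print([np.round(d["at"],4).tolist() for d in models.mark_of("lens_barrel","top")]); print(rect("lens_barrel","top",.12,[.565,-.194],c))
```

```text
0.02969968521244351 [ 0.46893181 -0.14134463 -1.22099774]
0.02949765471872845 11.999911665916443 [ 0.5658133  -0.1928845   0.10014719] 25.75
gauge []
v_seat []
lens_barrel [([0.5682, -0.1875, 0.1236], 0.96), ([0.5865, -0.3387, -0.0048], 0.43)]
[[0.7403, -0.2641, 0.0133]]
[]
```

View pics/w6.png

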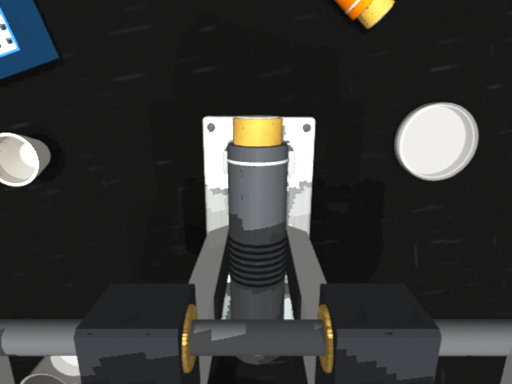

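The wrist view shows the barrel level at columns 228–288. The gauge's far screw holes are at (212,127) and (305,127), their midpoint at column 258.5, so the barrel is centred and parallel to the gauge. I'll check with those rays and then lower under guard.

Run:
```python
from look import *
cal=vision.get_calibration("wrist"); P=ray(cal,[[212,127],[305,127]],.012); m=P.mean(0)[:2]; d=(P[0]-P[1])[:2]
yaw=np.arctan2(d[1],d[0])-np.pi/2; x=np.array([np.cos(yaw),np.sin(yaw)])
x0=np.array([np.cos(np.radians(-9.95)),np.sin(np.radians(-9.95))]); o=m-.0568*x0
print(np.degrees(yaw),o,np.hypot(*d))
t=(o+[.5655,-.1938])/2; print(t)
assert np.hypot(*(t-[.5655,-.1938]))<.005
Y=down(np.radians(-99.9))
r.move_l([*t,.062],rot=Y,vel=.1); f0=np.mean([telemetry.current_wrist_force() for _ in range(10)],0)
hit=r.move_l([*t,.0485],vel=.02,guard=3.5); f=np.mean([telemetry.current_wrist_force() for _ in range(10)],0)
print(hit,telemetry.current_ee_pos(),f-f0,telemetry.current_t())
```

```text
-9.862482760599898 [ 0.56532753 -0.19572515] 0.07437364325131184
[ 0.56541377 -0.19476258]
True [ 0.56534224 -0.19404859  0.04857536] [0.0203004  0.69546596 4.0301898 ] 27.2917
```

Contact came at about the predicted height (predicted 0.0495). Now I'll release, raise and look.

Run:
```python
from look import *
gripper_to(.06); r.hold(.3)
p=telemetry.current_ee_pos(); r.move_l([p[0],p[1],.12],vel=.12)
x=np.array([.985,-.173]); q=np.array([.5654,-.1947])-.07*x
r.move_l([*q,.16],vel=.2)
cal=vision.get_calibration("wrist")
look("w7",["lens_barrel","v_seat"],[("lens_barrel",.07,[.5655,-.194])])
vision.snapshot("top"); c=vision.get_calibration("top")
print([np.round(d["at"],4).tolist() for d in models.mark_of("lens_barrel","top")]); print(rect("lens_barrel","top",.07,[.565,-.194],c),telemetry.current_t())
```

```text
lens_barrel [([0.5646, -0.1892, 0.0731], 0.72)]
v_seat []
lens_barrel [([0.5704, -0.1953], [30.0, 135.0], 80.1, 'pca yaw', np.float64(169.8), [0.5739, -0.196], 0.92)]
[[0.7401, -0.2652, 0.0142]]
[] 29.9
```

View pics/w7.png

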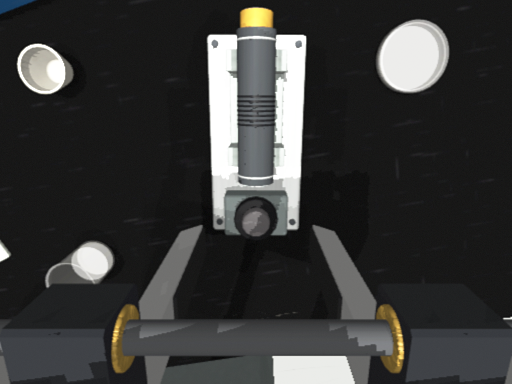

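The wrist view shows the barrel lying in the V along the gauge, with its band at (257,110), both halves visible beneath it, and the button up at (257,217). Next I'll check its offset, then close the fingers and press on top at the V's middle.

Run:
```python
from look import *
cal=vision.get_calibration("wrist")
m=ray(cal,[[214,44],[298,44],[219,222],[293,222]],.012)[:,:2]; x=np.array([.985,-.173]); o=(m[0]+m[1])/2-.0568*x; o2=m.mean(0)+.03*x
P=ray(cal,[[257,110],[256.5,30],[257,182]],.085)[:,:2]; ax=P[1]-P[2]
print("origin",o,o2,"band",P[0],"band in gauge",(P[0]-o)@x,(P[0]-o)@[.173,.985],"yaw",np.degrees(np.arctan2(ax[1],ax[0])),np.hypot(*ax))
gripper_to(0.0)
t=[.5654,-.1947]; r.move_l([*t,.16],vel=.15); r.move_l([*t,.10],vel=.12)
mean=lambda:np.mean([telemetry.current_wrist_force() for _ in range(15)],0)
f0=mean()
z=.10; on=None
hit=r.move_l([*t,.07],vel=.02,guard=3.5); p=telemetry.current_ee_pos(); print(hit,p,mean()-f0,telemetry.current_t())
```

```text
origin [ 0.5643954  -0.19377511] [ 0.56481336 -0.19392985] band [ 0.56554354 -0.19507525] band in gauge 0.0013558375412651162 -0.001082006725653328 yaw -9.678482666119926 0.10995273795853516
True [ 0.56533676 -0.19467139  0.07811363] [-1.10475244 -0.00484649  4.37809512] 33.1917
```

Run:
```python
from look import *
mean=lambda:np.mean([telemetry.current_wrist_force() for _ in range(25)],0)
p=telemetry.current_ee_pos()
for k in range(1,7):
    r.move_l([.5654,-.1947,p[2]-.001*k],vel=.01,guard=10); r.hold(.15); f=mean(); print(round(telemetry.current_ee_pos()[2],4),np.round(f,2).tolist(),np.round(telemetry.current_torque(),2).tolist())
    if f[2]>8: break
look("w8",["lens_barrel"]); print(telemetry.current_t())
b=vision.snapshot("scene"); a=cv2.imread("pics/w8.png")[:,:,::-1]
b=cv2.resize(b[160:235,190:290],(512,384),interpolation=cv2.INTER_CUBIC)
cv2.imwrite("pics/w9.png",cv2.resize(np.hstack([a,b]),(800,300))[:,:,::-1])
```

```text
0.0775 [-1.28, 0.75, 5.69] [0.1, 0.36, -0.04]
0.0767 [-1.12, 1.04, 6.02] [0.14, 0.4, -0.0]
0.0759 [-1.31, 1.52, 7.38] [0.12, 0.38, -0.01]
0.075 [-0.66, 1.2, 7.1] [0.14, 0.45, 0.0]
0.0742 [-1.79, 1.12, 8.1] [0.21, 0.46, -0.02]
lens_barrel [([0.5669, -0.1912, 0.0657], 0.62)]
35.2917
```

View pics/w9.png

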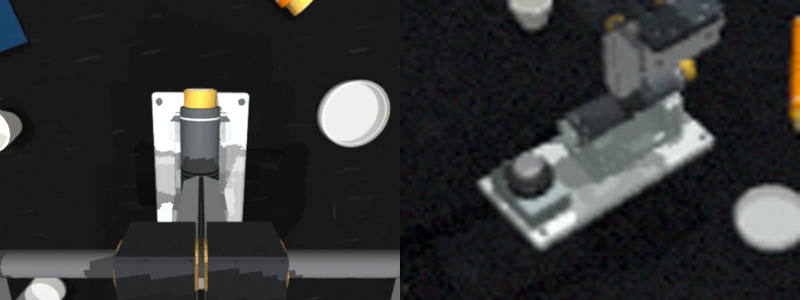

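The barrel lies level and along the V, with the closed fingers pressing at its middle and the button up. The force rises by about 1 N/mm to 8 N, so the cradle has sunk roughly 5 mm. I'll hand in while still holding.

Run:
```python
from look import *
r.hold(.3); print(telemetry.current_wrist_force()); print(r.sign_off())
```

```text
[-1.97035791 -0.17281472  8.98469539]
the job is handed in; nothing more can be done
None
```

The job is handed in, but no verdict came back: the button was pressed fully and released, the barrel was laid in the V and let go, and it was still held pressed at about 8–9 N, with the cradle about 5 mm down judging by the spring force.

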